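Check the inside depth of a pump-bottle over-cap with a collared gauge rod

TASK

Check the inside depth of the over-cap that lies on its side in the low grey cradle: lay it on the sloped V-rail of the checking fixture with its closed end down against the end stop and its open end facing the guide tube, and let go of it. Then take the gauge from its rest, slide its rod gently down through the guide tube until the collar stops on the tube's mouth, so that the cap's floor pushes the sliding tip pin in, and draw it straight out again without disturbing the pin. Finish holding the gauge (do not put it down) level, still and at least 20 cm above the table, with its tip pointing to the left long edge of the table for the checker to read; the cap stays on the rail and everything else where it was.

Things in the scene. Friction and masses are not known exactly. Their poses are not given: they have to be found in the camera images.
- cap_centre (a point): Centre of the black over-cap to check (round cup, 36 mm diameter, 36 mm high, wall 2.5 mm, floor 3 mm, 14 g), the only one lying on its side, in a low grey V-cradle, open end roughly to the right. On its axis, half-way along, 42 mm above the table. z axis: the cap's axis, out of the open end.
- cap: The whole cap to check; origin at the centre of its closed end, z axis out of the open end.
- cap_cradle: The fixed low grey plastic cradle that the cap starts in: foot 60 x 50 mm, 8 mm thick, and a level V trough 30 mm long, 34 mm wide over all, whose flanks end 11 mm below the cap's axis. Origin on the table under its middle, y axis along the trough, towards the closed end of the cap.
- cap_seat (a point): Where cap_centre lies when seated, 78 mm above the table. z axis: the common axis of rail and guide tube, 30 degrees from level, up the slope towards the tube (left low, right high). V-rail: 26 mm long, 34 mm wide in all, flanks end 11 mm below the axis, so fingers beside the cap straddle it. Stop: 26 mm wide, face 18 mm down-slope, top 4 mm above the axis.
- fixture: The fixed checking fixture: dark base plate 90 x 160 mm (x, y), sloping aluminium spine on two legs, steel V-rail and end stop on its low end, guide tube on its high end. Origin under the plate's centre, z up, y level to the low (left) end, up to 0.35 rad askew. cap_seat lies at y = +34 mm, guide_mouth at y = -23 mm.
- guide_mouth (a point): Centre of the upper mouth of the steel guide tube, 66 mm up-slope of cap_seat on the same axis, 111 mm above the table. z axis: out of the mouth, up the slope; the rod goes in against it. Tube 40 mm long, rim 30 mm across, bore 14 mm with a funnel mouth (24 mm at the rim, narrowing over 14 mm). Its lower end is 8 mm from a seated cap.
- gauge_grip (a point): Centre of the gauge's handle, a flat-sided bar 16 mm wide (x), 60 mm long (y), 18 mm high (z). y axis: along the gauge to its tip; z up in the rest. It starts level in its rest, 60 mm above the table, tip roughly to the left. Collar: disc 32 mm across, 38 to 44 mm ahead of this point. Rod: 11 mm thick, 44 to 119 mm ahead, nose chamfered. Square tail to 53 mm behind.
- gauge: The whole gauge, steel and aluminium, about 160 g, balancing about 18 mm ahead of the handle's centre; origin and axes are those of gauge_grip.
- gauge_collar (a point): Centre of the front face of the collar, 44 mm ahead of gauge_grip; when the gauge is fully in, the collar rests on the tube's rim and this point lies at guide_mouth.
- gauge_tip (a point): End of the gauge's sliding tip pin (brass, 6.6 mm thick, ringed), 131 mm ahead of gauge_grip when the pin is fully out; moves with the pin.
- gauge_pin (a joint): How far the tip pin is pushed into the rod, m: 0 fully out (12 mm showing), 0.010 the limit. It stays where it is pushed (2 N friction, no spring). It starts at 0 to 0.003; the floor of a seated cap pushes it to about 0.006 as the collar stops.
- gauge_rest: The fixed gauge rest: base 66 x 150 mm, two black posts with open-topped slots, 36 mm wide, 12 mm thick, 57 mm ahead of and 42 mm behind the handle's centre, tops 64 mm above the table; the handle is free between them and the gauge lifts straight up. Origin on the table below the handle's centre, y axis as the gauge's.
- left_edge (a point): A point on the left long edge of the table, at table height. Its y axis points left, square to the edge, to where the checker stands.
- cap_standing_1: A black over-cap, 36 mm, standing upright behind the fixture; leave it.
- cap_standing_2: Another black over-cap, 36 mm, standing upright behind the fixture; leave it.
- tally: Hand tally counter, 50 x 65 x 25 mm, lying behind the fixture; leave it.
- marker: Marker pen, 136 mm long, lying in front of the robot; leave it.
- clamp: Spring clamp, 74 x 108 x 18 mm, lying near left; leave it.
- bone_folder: Bone folder, 163 mm long, lying at the right; leave it.
Not all that is in view belongs to the job. What is shaped like the cap_cradle but green or orange is not meant.

How it is judged:
On the way, in this order (a step that is already met when the one before it is completed fails the run):
1. the cap lies on the V-rail against the stop, open end to the guide tube, and is let go (distance between cap_centre and cap_seat below 0.006 m and angle between the z axis of cap_centre and the z axis of cap_seat, either way round below 0.2 rad and z of guide_mouth in the frame of cap_centre above 0.04 m and contact force between the fingers and cap below 0.05 N), for 0.2 s.
2. the gauge is in until its collar stops on the tube, the pin pushed in (distance between cap_centre and cap_seat below 0.006 m and angle between the z axis of cap_centre and the z axis of cap_seat, either way round below 0.2 rad and z of guide_mouth in the frame of cap_centre above 0.04 m and horizontal distance between gauge_collar and guide_mouth below 0.004 m and z of gauge_collar in the frame of guide_mouth below 0.002 m and angle between the y axis of gauge_grip and the z axis of guide_mouth, either way round below 0.12 rad and value of joint gauge_pin above 0.0042 m), for 0.2 s.
3. the gauge is drawn out of the guide tube, held by the fingers, the pin as it was pushed (z of gauge_tip in the frame of guide_mouth above 0.01 m and contact force between the fingers and gauge above 1 N and value of joint gauge_pin between 0.0042 and 0.0082 m), for 0.2 s.
At the end, for the whole second after the job is handed in: The fingers hold the gauge still, touching nothing else, level within 8 degrees, tip within 23 degrees of straight left, handle and tip over 0.19 m up; its pin is 4.2 to 8.2 mm in; the released cap is within 6 mm and 0.2 rad of its seat, open end to the tube (all of step 1 and contact force between the fingers and gauge above 1 N and contact force between gauge and fixture below 0.05 N and contact force between gauge and gauge_rest below 0.05 N and angle between gauge_grip's own y axis and vertical between 1.431 and 1.711 rad and height (world z) of each of gauge_tip, gauge_grip above 0.19 m and angle between the y axis of gauge_grip and the y axis of left_edge, either way round below 0.4 rad and y of left_edge in the frame of gauge_grip above 0 m and linear speed of gauge below 0.02 m/s and value of joint gauge_pin between 0.0042 and 0.0082 m); the arm keeps its last pose, push and grip.
It fails at once if a standing cap is moved more than 3 cm (distance of any of cap_standing_1, cap_standing_2 from where it was at the start of the episode above 0.03 m).
It fails at once if the tally counter, marker, clamp or bone folder is moved more than 3 cm (distance of any of tally, marker, clamp, bone_folder from where it was at the start of the episode above 0.03 m).
It fails at once if the gauge is rammed against the fixture (over 70 N) (contact force between gauge and fixture above 70 N).
It also fails if it takes over 61 s, if anything falls off the work surface, if the arm or the gripper's body presses on something with over 40 N, if the wrist force passes 120 N, or if a joint passes its speed limit or range.

ROBOT

A 6-joint arm with a two-finger parallel gripper is mounted at the origin on a cart in front of the work surface, level with it; the furniture and walls round the work are solid. World frame = base frame: x ahead of the robot, y to its left, z up, the work surface at z = 0. Lengths are in m, angles in rad, forces in N, time in s.
With the tool pointing down it reaches from about 0.35 to 0.775 m from the base axis. Payload 7.3 kg.
Tool frame: the origin (TCP) lies at the very end of the fingers, on their centre line; the grasp point (between the pads) lies 19 mm behind it; z points along the fingers, y is the line along which they close (so a half turn about z gives the same grasp; the last joint's range is limited). The gripper opens to 92 mm and grips with 3 to 60 N. Pads are 19 mm wide; open, the fingers measure 130 mm over their backs; the gripper's body (75 mm by 190 mm) begins 47 mm behind the grasp point.
Start: joints at [0.991, 0.342, 1.524, -0, 1.275, -0.146], TCP at [0.221, 0.476, 0.227] pointing down, gripper open.
Joint ranges: [-2.53, 2.53], [-0.77, 2.02], [0.04, 2.7], [-1, 4.14], [0.28, 2.66], [-3.11, 3.11]. Speed limits (rad/s): [2.57, 2.57, 3.14, 3.14, 3.14, 3.14].

INTERFACE

Orientations are given as [roll, pitch, yaw] about the fixed x, y, z axes, in that order (R = Rz(yaw) Ry(pitch) Rx(roll)).
In Python, from cell import * gives the robot as it stands.
- The arm moves only by the tool step_arm, never from a script. Its argument "commands" is a list of rows, each a list of 7 numbers: the opening, from 0 (shut) to 1 (fully open), then the shift along the world's x, y, z in cm, then the turn, a rotation vector about the world's x, y, z in rad. A call has 1 to 5 rows; each row is the pose to reach, as a shift and turn from the pose commanded when the call began; what a row does not reach only later rows make up. A row lasts 1/12 s, in which the tool goes at most 41.7 mm and 7.16 degrees, less where a joint would pass 70% of its speed; a pose out of reach is approached as far as the arm can. A call with a gripper value outside its range is refused whole. The fingers move at their own pace and stop on an object; "grip_force" is the grip in N (left out, the last holds). Time passes only in rows, so rows that repeat a pose let the fingers close. It gives the time, the measured TCP pose, the force, the opening and the grip force at its end, in the units of the state.
- observe(): the state, without advancing time (a new reading comes with each control period).
- read_camera(name): name is "scene" or "top" or "wrist"; returns the picture (400x640x3 uint8, red, green, blue); there is no depth.
- camera_model(name): a dict with "vfov" (degrees; the focal length in pixels is half the picture's height over the tangent of half this angle, whatever the lens; pixels are square), "cx", "cy" (the principal point, pixels), "world_to_cam" (4x4, takes a point from world to camera coordinates). Camera axes: x right, y up, looking along -z (the intrinsics and any distortion apply to the point x, -y, -z); pixel columns grow to the right and rows downward; lengths in m; the calibration is good to about 2 mm. A picture is of the moment at which its call begins: read the wrist's pose just before it. camera_model takes no time and is no camera call; for the wrist camera it gives the pose at the moment of the call.
- hand_in(): hands the job in; it is judged then, once.
The state is a dict: "time": time; "qpos": joint angles; "qvel": joint speeds; "joint_efforts": joint torques, N m; "tool_pos": TCP position; "tool_rot": TCP orientation; "contact_force": force on the tool from outside, world axes, zero at the start; "torque": the same for the moment, N m; "opening": finger opening in m; "grip_force": force on a finger pad.
Only numpy, scipy, OpenCV 4.12 (cv2) and the standard library are available. Lean on these libraries where they do the work, as an engineer would, in place of code of your own. Each camera call takes 0.05 s, during which the arm holds its last target. There are 200 camera calls.

## Working session

There is one attempt and no reset: what is moved stays moved. The work goes in short steps, Python scripts to look and compute and a tool call to move; the robot and the scene stay as the last step left them, time stands still between calls to the robot, and variables do not carry over. Pictures are saved under pics/ and viewed, at most 10 in all, crops included, and the job is handed in when it is done.

Besides the shell and the picture viewer there is one more tool, called as name(argument=value, ...), one argument or row to a line, values as JSON. step_arm: Moves the arm, as the interface text tells. Its arguments: {"type":"object","properties":{"commands":{"type":"array"},"grip_force":{"type":"number"}},"required":["commands"]}

```bash
mkdir -p pics
python3 - <<'E'
from cell import *
import cv2
for n in ["scene","top"]:
    im=read_camera(n); cv2.imwrite(f"pics/{n}0.png",im[:,:,::-1]); 
    m=camera_model(n); print(n,m)
o=observe(); print(o)
a=cv2.imread("pics/top0.png"); cv2.imwrite("pics/top0b.png",cv2.resize(a,(800,500),interpolation=cv2.INTER_CUBIC))
a=cv2.imread("pics/scene0.png"); cv2.imwrite("pics/scene0b.png",cv2.resize(a,(800,500),interpolation=cv2.INTER_CUBIC))
E
```

```text
scene {'vfov': 57.870531797676946, 'cx': 318.78091324502077, 'cy': 197.11047444345073, 'world_to_cam': array([[ 0.87647055, -0.48144302,  0.00346466, -0.38642087],
       [ 0.36066276,  0.6613223 ,  0.65770449, -0.27055022],
       [-0.31893849, -0.57520904,  0.75326808, -0.88002516],
       [ 0.        ,  0.        ,  0.        ,  1.        ]])}
top {'vfov': 51.6003265878858, 'cx': 318.22326544844327, 'cy': 202.24802325251696, 'world_to_cam': array([[-0.09684601, -0.99529777, -0.00178953,  0.08646343],
       [ 0.96556809, -0.09438908,  0.24242312, -0.49625142],
       [-0.2414521 ,  0.0217498 ,  0.97016897, -0.96290398],
       [ 0.        ,  0.        ,  0.        ,  1.        ]])}
{'time': 0.1, 'qpos': array([ 9.90964652e-01,  3.42629808e-01,  1.52490593e+00,  3.84853373e-06,
        1.27541794e+00, -1.45997255e-01]), 'qvel': array([ 1.23546448e-03, -1.75360353e-03, -1.14368910e-03,  1.90856500e-03,
        3.56033168e-06, -2.04194013e-03]), 'joint_efforts': array([ 1.99236092e-03, -4.32007492e+01, -2.44693065e+01,  7.19501940e-02,
        5.26005775e-02, -1.12368791e-04]), 'tool_pos': array([0.22046249, 0.47606894, 0.22613196]), 'tool_rot': array([-3.14024665e+00, -2.01640943e-04,  2.70775697e+00]), 'contact_force': array([-0.43122853, -0.62377508, -0.48937758]), 'torque': array([ 0.01991291,  0.02739482, -0.02701804]), 'grip_force': 0.0, 'opening': 0.09196421669942209}
```

View pics/top0b.png

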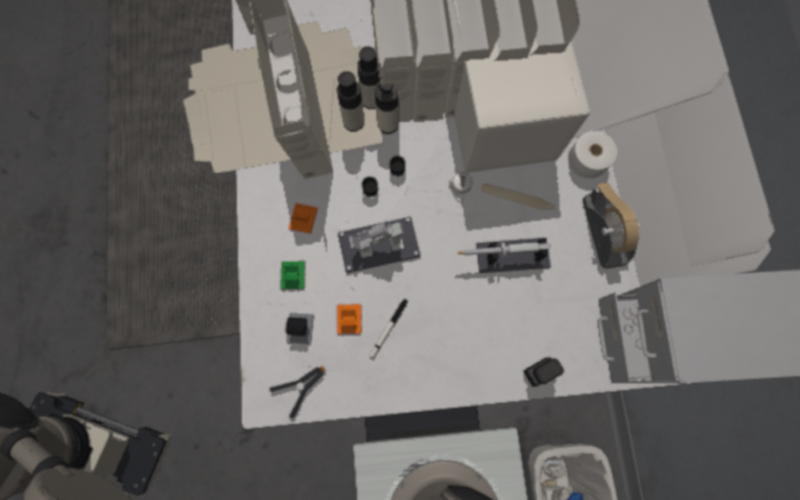

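View pics/scene0b.png

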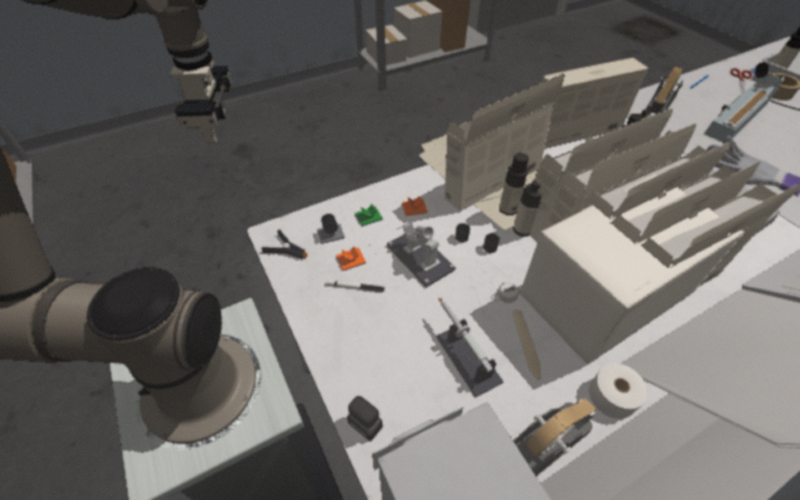

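The top view shows the cap at (297,326), the fixture at (379,245) and the gauge from tip (460,252) to tail (548,247), all at 1.25x zoom. The scene view agrees. Next I'll make enlarged crops to measure from.

```bash
cat > h.py <<'E'
from cell import *
import cv2, numpy as np
from scipy.spatial.transform import Rotation as R
def ray(m,u,v,z):
    f=200/np.tan(np.radians(m["vfov"]/2)); W=np.array(m["world_to_cam"]); 
    d=W[:3,:3].T@np.array([(u-m["cx"])/f,-(v-m["cy"])/f,-1]); c=-W[:3,:3].T@W[:3,3]
    return c+d*(z-c[2])/d[2]
def proj(m,p):
    f=200/np.tan(np.radians(m["vfov"]/2)); q=np.array(m["world_to_cam"])@np.append(p,1)
    return m["cx"]+f*q[0]/-q[2], m["cy"]-f*q[1]/-q[2]
def crop(im,x,y,w,h,k): return cv2.resize(im[y:y+h,x:x+w],None,fx=k,fy=k,interpolation=cv2.INTER_CUBIC)
def rpy(o): return R.from_euler("xyz",o["tool_rot"])
E
python3 - <<'E'
from h import *
m=camera_model("top"); 
for n,u,v,z in [("cap",297,326,.042),("p1",339,238,.005),("p2",413,218,.005),("p3",420,256,.005),("p4",347,272,.005),("tip",460,252,.06),("tail",548,247,.06),("crador",349,319,.0),("tablL",244,425,0),("tablL2",238,180,0),("clamp",325,370,0.01),("markertop",405,302,.01)]: print(n,ray(m,u/1.25,v/1.25,z).round(3))
print({k:camera_model("wrist")[k] for k in("vfov","cx","cy","world_to_cam")})
a=cv2.imread("pics/top0.png")
A=crop(a,210,235,60,50,5);B=crop(a,262,165,80,60,5);C=crop(a,360,175,90,50,5)
M=np.zeros((560,760,3),np.uint8); M[:250,:300]=A; M[:300,310:710]=B; M[310:560,:450]=C
cv2.imwrite("pics/mos.png",M)
E
```

```text
cap [0.38  0.247 0.042]
p1 [0.56  0.157 0.005]
p2 [ 0.589 -0.003  0.005]
p3 [ 0.505 -0.009  0.005]
p4 [0.486 0.145 0.005]
tip [ 0.492 -0.085  0.06 ]
tail [ 0.485 -0.26   0.06 ]
crador [0.389 0.149 0.   ]
tablL [0.204 0.367 0.   ]
tablL2 [0.714 0.367 0.   ]
clamp [0.292 0.203 0.01 ]
markertop [0.411 0.032 0.01 ]
{'vfov': 63.655613573382844, 'cx': 320.29568839362616, 'cy': 206.58392742961584, 'world_to_cam': array([[ 0.41972431,  0.90765103, -0.00105252, -0.52377614],
       [-0.87898213,  0.40617728, -0.24982079,  0.03098812],
       [-0.22632258,  0.10578101,  0.96829152, -0.38859195],
       [ 0.        ,  0.        ,  0.        ,  1.        ]])}
```

View pics/mos.png

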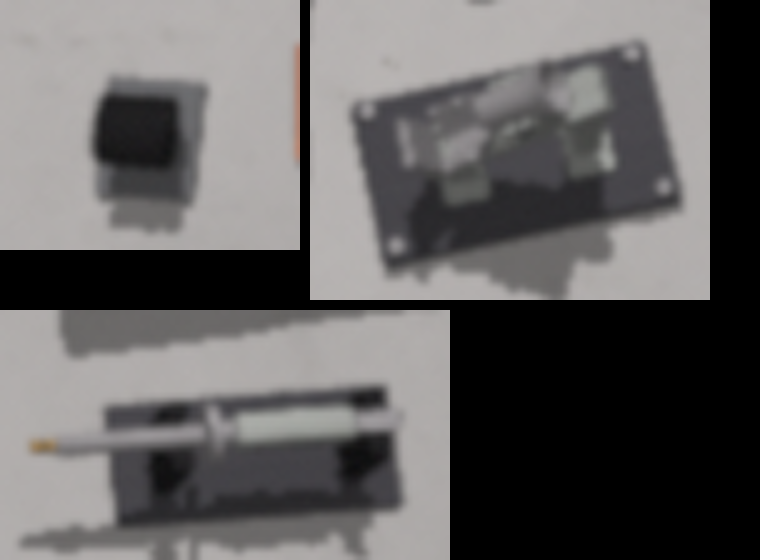

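The crops show the cap from (100,130) to (178,132) with its cradle around it. The fixture plate corners are at (352,104), (645,42), (682,207) and (388,272). The gauge tip is at (30,446) and the tail at (400,418).

Run:
```python
from h import *
m=camera_model("top")
A=lambda x,y,z:ray(m,210+x/5,235+y/5,z); B=lambda x,y,z:ray(m,262+(x-310)/5,165+y/5,z); C=lambda x,y,z:ray(m,360+x/5,175+(y-310)/5,z)
print("cap ends",A(100,130,.048),A(178,132,.048))
c=[A(110,78,.008),A(207,85,.008),A(190,205,.008),A(98,195,.008)]; print("cradle",np.mean(c,0)); print(np.diff(c+c[:1],axis=0))
p=[B(352,104,.01),B(645,42,.01),B(682,207,.01),B(388,272,.01)]; print("plate",np.mean(p,0)); d=np.diff(p+p[:1],axis=0);print(d,np.linalg.norm(d,axis=1),np.arctan2(d[:,1],d[:,0]))
t,q=C(30,446,.06),C(400,418,.06); print("gauge",t,q,np.linalg.norm(t-q)); u=(t-q)/np.linalg.norm(t-q);print("grip",t-.130*u,q+.053*u,np.arctan2(u[1],u[0]))
# camera relative to tool
o=observe();T=rpy(o).as_matrix();W=camera_model("wrist")["world_to_cam"];c=-W[:3,:3].T@W[:3,3];print("cam in tool",T.T@(c-o["tool_pos"]),T.T@W[:3,:3].T)
```

```text
cap ends [0.38032823 0.26454832 0.048     ] [0.37569557 0.22696945 0.048     ]
cradle [0.37762148 0.24721464 0.008     ]
[[-0.00832205 -0.04874747  0.        ]
 [-0.05909443  0.01192299  0.        ]
 [ 0.00939332  0.04552609  0.        ]
 [ 0.05802316 -0.00870161  0.        ]]
plate [0.53538125 0.07361118 0.01      ]
[[ 0.01900974 -0.15686555  0.        ]
 [-0.09125894 -0.0098497   0.        ]
 [-0.01950442  0.1544633   0.        ]
 [ 0.09175362  0.01225195  0.        ]] [0.1580132  0.09178895 0.15568986 0.09256801] [-1.45019948 -3.03407751  1.69640373  0.13274573]
gauge [ 0.49119008 -0.07996218  0.06      ] [ 0.48754044 -0.26474487  0.06      ] 0.18481872306641994
grip [ 0.48862295 -0.20993683  0.06      ] [ 0.48858703 -0.2117552   0.06      ] 1.5510479072290688
cam in tool [ 0.06738953 -0.00071667 -0.1573141 ] [[ 6.93650961e-04  9.68241247e-01  2.50016813e-01]
 [ 9.99999716e-01 -5.98281966e-04 -4.57447186e-04]
 [-2.93338683e-04  2.50017060e-01 -9.68241387e-01]]
```

Everything agrees with the given sizes. The cap is at (0.378,0.246) with its axis about 0.17 rad clockwise of +y. The fixture is at (0.535,0.074) with yaw about 0.12, and the gauge grip is at (0.4886,-0.211) with yaw about -0.02. Next I move to a point above the cap.

step_arm(
  commands=[
    [1, 4, -5, 0, 0, 0, -0.12],
    [1, 7, -8, 0, 0, 0, -0.24],
    [1, 7, -10, 0, 0, 0, -0.36],
    [1, 7, -10, 0, 0, 0, -0.48],
    [1, 7, -10, 0, 0, 0, -0.6],
  ],
)

```text
time: 0.52
tool_pos: [0.2916, 0.3745, 0.2265]
tool_rot: [-3.141, 0.0, 2.098]
contact_force: [-0.1, 0.1, -0.0]
opening: 0.092
grip_force: 0.0
```

step_arm(
  commands=[
    [1, 3, -4, -1, 0, 0, -0.12],
    [1, 6, -8, -3, 0, 0, -0.24],
    [1, 7, -10, -5, 0, 0, -0.36],
    [1, 7, -10, -5, 0, 0, -0.48],
    [1, 7, -10, -5, 0, 0, -0.6],
  ],
)

```text
time: 0.93
tool_pos: [0.3608, 0.2737, 0.1748]
tool_rot: [-3.138, 0.003, 1.498]
contact_force: [-0.1, 0.3, -0.0]
opening: 0.0917
grip_force: 0.0
```

step_arm(
  commands=[
    [1, 1.8, -3, -3, 0, 0, -0.11],
    [1, 1.8, -3, -3, 0, 0, -0.11],
    [1, 1.8, -3, -3, 0, 0, -0.11],
    [1, 1.8, -3, -3, 0, 0, -0.11],
  ],
)

```text
time: 1.27
tool_pos: [0.3785, 0.2464, 0.1467]
tool_rot: [-3.141, 0.0, 1.398]
contact_force: [-0.8, 1.0, -0.1]
opening: 0.0918
grip_force: 0.0
```

```bash
cat > look.py <<'E'
from h import *
import sys
o=observe(); m=camera_model("wrist"); im=read_camera("wrist")[:,:,::-1]
cv2.imwrite(f"pics/{sys.argv[1]}.png",cv2.resize(im,(800,500),interpolation=cv2.INTER_CUBIC)); np.save(f"{sys.argv[1]}.npy",m,allow_pickle=True)
print(o["time"],o["tool_pos"].round(4),o["tool_rot"].round(4),o["qpos"].round(2),o["opening"])
E
python3 look.py w1
```

```text
1.2667 [0.3785 0.2464 0.1467] [-3.1408e+00  2.0000e-04  1.3983e+00] [0.41 0.3  1.83 0.   1.01 0.58] 0.09175303111495042
```

View pics/w1.png

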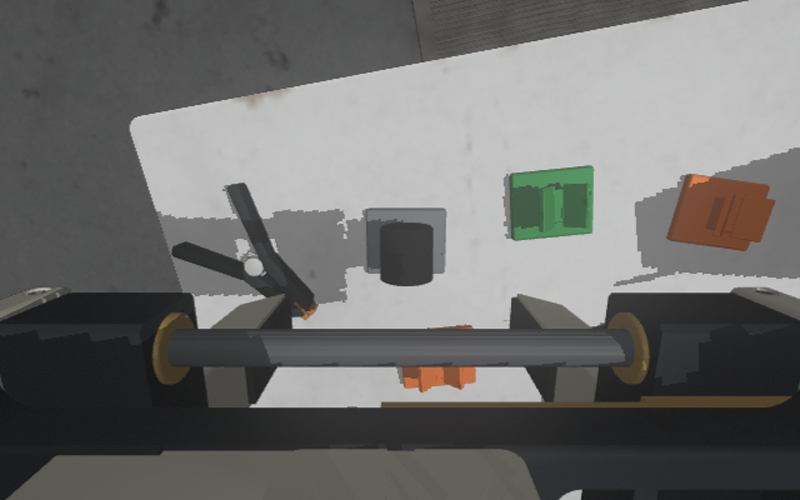

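The wrist view shows the cap between columns 380 and 433 (rows 222–285), square with the image. The cradle plate runs from (366,208) to (446,272).

Run:
```python
from h import *
m=np.load("w1.npy",allow_pickle=True).item()
P=lambda u,v,z:ray(m,u/1.25,v/1.25,z).round(4)
print(P(380,254,.042),P(433,254,.042)); print("top end",P(406.5,224,.06),"bottom",P(406.5,285,.024),P(406.5,250,.06))
for u,v in [(366,208),(446,208),(446,272),(367.5,272)]: print(P(u,v,.008))
```

```text
[0.3647 0.2505 0.042 ] [0.3997 0.2444 0.042 ]
top end [0.3859 0.2705 0.06  ] bottom [0.3778 0.2201 0.024 ] [0.3831 0.2544 0.06  ]
[0.3578 0.2786 0.008 ]
[0.4157 0.2685 0.008 ]
[0.4087 0.22   0.008 ]
[0.3495 0.2302 0.008 ]
```

step_arm(
  commands=[
    [0.65, 0.3, 0.1, -3, 0, 0, 0],
    [0.65, 0.3, 0.1, -6, 0, 0, 0],
    [0.65, 0.3, 0.1, -9, 0, 0, 0],
    [0.65, 0.3, 0.1, -11, 0, 0, 0],
    [0.65, 0.3, 0.1, -12.1, 0, 0, 0],
  ],
  grip_force=8,
)

```text
time: 1.73
tool_pos: [0.3805, 0.248, 0.0242]
tool_rot: [-3.14, 0.001, 1.4]
contact_force: [0.5, 0.5, 0.8]
opening: 0.0633
grip_force: 0.0
```

step_arm(
  commands=[
    [0.65, 0, 0, 0, 0, 0, 0],
    [0.3, 0, 0, 0, 0, 0, 0],
    [0.3, 0, 0, 0, 0, 0, 0],
    [0.3, 0, 0, 0, 0, 0, 0],
    [0.3, 0, 0, 0, 0, 0, 0],
  ],
)

```text
time: 2.15
tool_pos: [0.3823, 0.2479, 0.0268]
tool_rot: [3.14, -0.001, 1.398]
contact_force: [0.9, -0.3, -0.4]
opening: 0.0374
grip_force: 0.0
```

step_arm(
  commands=[
    [0.3, 0, 0, 0, 0, 0, 0],
    [0.3, 0, 0, 0, 0, 0, 0],
    [0.3, 0, 0, 0, 0, 0, 0],
  ],
)

```text
time: 2.4
tool_pos: [0.3825, 0.2477, 0.0266]
tool_rot: [3.14, -0.001, 1.398]
contact_force: [0.3, 0.2, 6.2]
opening: 0.0349
grip_force: 8.0
```

step_arm(
  commands=[
    [0.3, 0, 0, 2, 0, 0, 0],
    [0.3, 0, 0, 5, 0, 0, 0],
    [0.3, 0, 0, 9, 0, 0, 0],
    [0.3, 0, 0, 13, 0, 0, 0],
    [0.3, 0, 0, 15.3, 0, 0, 0],
  ],
)

```text
time: 2.82
tool_pos: [0.3825, 0.2478, 0.1827]
tool_rot: [3.138, -0.003, 1.398]
contact_force: [0.8, -0.1, -0.5]
opening: 0.0348
grip_force: 8.0
```

step_arm(
  commands=[
    [0.3, 3, -2, 0, 0, 0, 0.06],
    [0.3, 6, -4, 0, 0, 0, 0.12],
    [0.3, 9, -6, 0, 0, 0, 0.18],
    [0.3, 12, -8, 0, 0, 0, 0.24],
    [0.3, 14.4, -9.9, 0, 0, 0, 0.295],
  ],
)

```text
time: 3.23
tool_pos: [0.5272, 0.147, 0.1787]
tool_rot: [3.141, 0.0, 1.695]
contact_force: [-1.0, -0.3, -0.2]
opening: 0.035
grip_force: 8.0
```

step_arm(
  commands=[
    [0.3, 0, 0, 0, -0.104, -0.0127, 0],
    [0.3, 0, 0, 0, -0.208, -0.0255, 0],
    [0.3, 0, 0, 0, -0.312, -0.0382, 0],
    [0.3, 0, 0, 0, -0.416, -0.051, 0],
    [0.3, 0, 0, 0, -0.5197, -0.0637, 0],
  ],
)

```text
time: 3.65
tool_pos: [0.5259, 0.1484, 0.1795]
tool_rot: [3.139, 0.528, 1.691]
contact_force: [0.1, -1.0, -0.7]
opening: 0.0348
grip_force: 8.0
```

step_arm(
  commands=[
    [0.3, 0, 0, 0, 0, 0, 0],
    [0.3, 0, 0, 0, 0, 0, 0],
  ],
)

```text
time: 3.82
tool_pos: [0.525, 0.1495, 0.1776]
tool_rot: [-3.139, 0.522, 1.697]
contact_force: [0.0, -0.9, 0.1]
opening: 0.0352
grip_force: 8.0
```

```bash
python3 look.py w2
```

```text
3.8167 [0.525  0.1495 0.1776] [-3.1386  0.5219  1.6968] [ 0.42  0.54  1.46 -0.51  1.33  0.46] 0.03524644192090515
```

View pics/w2.png

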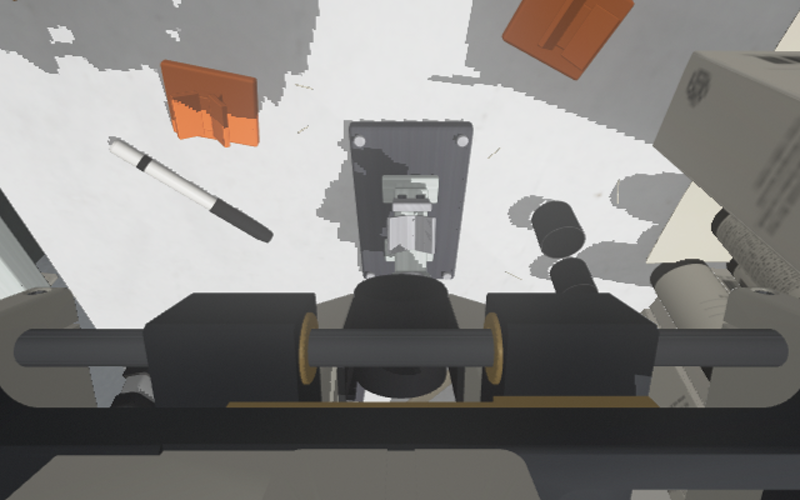

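The plate has its top corners at (349,121) and (472,122) and is square with the image. The rail spans columns 388–436 around row 235, the stop columns 393–432 around row 205, and the held cap is centred near column 400.

Run:
```python
from h import *
m=np.load("w2.npy",allow_pickle=True).item()
P=lambda u,v,z:ray(m,u/1.25,v/1.25,z)
yaw=.122
yd=np.array([-np.sin(yaw),np.cos(yaw),0]);xd=np.array([np.cos(yaw),np.sin(yaw),0]);O=np.array([.5354,.0736,0])
loc=lambda p:(((p-O)@xd).round(4),((p-O)@yd).round(4))
print("cornersL,R",[loc(P(349,121,z)) for z in(.008,.012)],[loc(P(472,122,z))for z in(.008,.012)])
print("screws",loc(P(359.5,141.5,.01)),loc(P(462,141,.01)),loc(P(369,275,.01)),loc(P(447.5,275,.01)))
print("rail",loc(P(388,235,.067)),loc(P(436,235,.067)),"stop",loc(P(393,205,.075)),loc(P(432,205,.075)))
def F(x,y,z): return O+xd*x+yd*y+np.array([0,0,z])
s=F(0,.034,.078)
print("seat px",np.array(proj(m,s))*1.25)
a=-yd*.866+np.array([0,0,.5]) ; n=np.array([0,0,.866])+yd*.5
for nm,p in [("stop top corner L",s-.018*a+.004*n-.013*xd),("stop R",s-.018*a+.004*n+.013*xd),("railL low",s-.013*a-.011*n-.017*xd),("railL hi",s+.013*a-.011*n-.017*xd)]: print(nm,np.array(proj(m,p))*1.25)
o=observe();T=rpy(o).as_matrix();print("tool",loc(o["tool_pos"]),T)
for w in(.0145,.0205,.0105): # cap closed face in tool
  print(np.array(proj(m,o["tool_pos"]-T[:,2]*w+T[:,0]*.018))*1.25)
```

```text
cornersL,R [(np.float64(-0.0387), np.float64(0.0826)), (np.float64(-0.0382), np.float64(0.0845))] [(np.float64(0.0487), np.float64(0.0822)), (np.float64(0.048), np.float64(0.0841))]
screws (np.float64(-0.0321), np.float64(0.0678)) (np.float64(0.0429), np.float64(0.0685)) (np.float64(-0.0325), np.float64(-0.0747)) (np.float64(0.0444), np.float64(-0.0743))
rail (np.float64(-0.0106), np.float64(0.0269)) (np.float64(0.0231), np.float64(0.0271)) stop (np.float64(-0.0067), np.float64(0.059)) (np.float64(0.018), np.float64(0.0591))
seat px [403.23164963 237.84710605]
stop top corner L [383.41121947 211.80330286]
stop R [423.43820739 211.95474905]
railL low [378.54550111 216.05415973]
railL hi [378.9025151  252.75482102]
tool (np.float64(-0.0008), np.float64(0.0758)) [[-0.10687448  0.99245784  0.06004402]
 [ 0.86056176  0.12258092 -0.49437574]
 [-0.49800733 -0.00116457 -0.86717204]]
[403.30134505 292.52789296]
[403.42400563 298.08357126]
[403.22470016 289.05640827]
```

step_arm(
  commands=[
    [0.3, 0.3, -1, -2, 0, 0, 0],
    [0.3, 0.6, -2, -5, 0, 0, 0],
    [0.3, 0.9, -3.1, -8, 0, 0, 0],
    [0.3, 1.1, -4.1, -9.5, 0, 0, 0],
    [0.3, 1.1, -4.1, -9.5, 0, 0, 0],
  ],
)

```text
time: 4.28
tool_pos: [0.5351, 0.1041, 0.0812]
tool_rot: [-3.135, 0.523, 1.692]
contact_force: [-0.4, 0.2, 0.8]
opening: 0.0349
grip_force: 8.0
```

step_arm(
  commands=[
    [0.3, 0, 0, 0, 0, 0, 0],
    [0.3, 0, 0, 0, 0, 0, 0],
  ],
)

```text
time: 4.45
tool_pos: [0.5377, 0.1073, 0.0854]
tool_rot: [3.138, 0.522, 1.69]
contact_force: [0.4, 0.6, 0.6]
opening: 0.0346
grip_force: 8.0
```

Run:
```python
from h import *
ms=camera_model("scene"); s=read_camera("scene")[:,:,::-1]; mt=camera_model("top");t=read_camera("top")[:,:,::-1]
o=observe();print(o["tool_pos"],o["tool_rot"],o["contact_force"],proj(ms,o["tool_pos"]),proj(mt,o["tool_pos"]))
u,v=map(int,proj(ms,(.535,.09,.09)));a,b=map(int,proj(mt,(.535,.09,.08)))
print(u,v,a,b)
w=read_camera("wrist")[:,:,::-1]
M=np.zeros((600,800,3),np.uint8);M[:300,:400]=crop(s,u-40,v-30,80,60,5);M[:300,400:]=crop(t,a-40,b-30,80,60,5);M[300:,:480]=crop(w,240,110,160,100,3)
cv2.imwrite("pics/h.png",M);np.save("h.npy",camera_model("wrist"),allow_pickle=True)
```

```text
[0.53765389 0.10791572 0.08552996] [3.13755526 0.52236662 1.690678  ] [0.07614636 0.5067188  0.59104598] (np.float64(330.21460187023393), np.float64(179.53062416263933)) (np.float64(288.1748620185936), np.float64(188.5155615532995))
332 182 295 189
```

View pics/h.png

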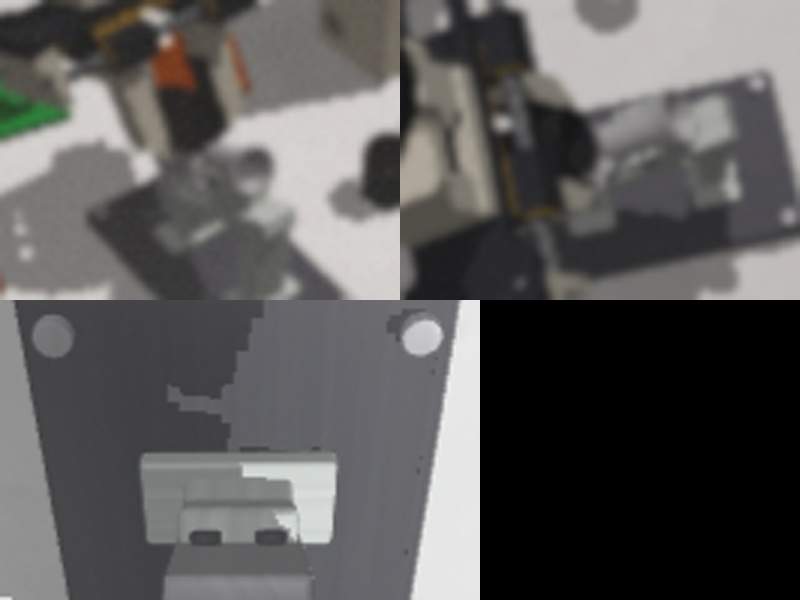

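The stop's outer top edge is at about crop row 577, centred on column 238. That puts the tool in line with the rail, with the cap about 3 mm up-slope of its seat. I lower it along the normal.

step_arm(
  commands=[
    [0.3, 0.03, -0.25, -0.43, 0, 0, 0],
    [0.3, 0.06, -0.5, -0.87, 0, 0, 0],
    [0.3, 0.08, -0.65, -1.15, 0, 0, 0],
    [0.3, 0.1, -0.8, -1.4, 0, 0, 0],
    [0.3, 0.1, -0.8, -1.4, 0, 0, 0],
  ],
)

```text
time: 5.02
tool_pos: [0.5374, 0.0991, 0.0691]
tool_rot: [-3.14, 0.524, 1.693]
contact_force: [-0.7, 0.8, -0.2]
opening: 0.0347
grip_force: 8.0
```

step_arm(
  commands=[
    [0.3, 0.01, -0.1, -0.17, 0, 0, 0],
    [0.3, 0.01, -0.1, -0.17, 0, 0, 0],
    [0.3, 0.01, -0.1, -0.17, 0, 0, 0],
  ],
)

```text
time: 5.27
tool_pos: [0.5379, 0.0984, 0.068]
tool_rot: [3.141, 0.524, 1.693]
contact_force: [1.1, -0.3, -0.1]
opening: 0.0352
grip_force: 8.0
```

step_arm(
  commands=[
    [0.3, 0.01, -0.1, -0.17, 0, 0, 0],
    [0.3, 0.01, -0.1, -0.17, 0, 0, 0],
    [0.3, 0.01, -0.1, -0.17, 0, 0, 0],
  ],
)

```text
time: 5.52
tool_pos: [0.5383, 0.0976, 0.0665]
tool_rot: [3.14, 0.523, 1.693]
contact_force: [1.8, 0.2, 0.7]
opening: 0.035
grip_force: 8.0
```

step_arm(
  commands=[
    [0.3, 0.01, -0.05, -0.09, 0, 0, 0],
    [0.3, 0.01, -0.1, -0.17, 0, 0, 0],
    [0.3, 0.01, -0.1, -0.17, 0, 0, 0],
  ],
)

```text
time: 5.77
tool_pos: [0.5385, 0.097, 0.0656]
tool_rot: [3.139, 0.523, 1.692]
contact_force: [-0.9, 4.8, 6.1]
opening: 0.0352
grip_force: 8.0
```

step_arm(
  commands=[
    [0.3, 0, -0.05, -0.09, 0, 0, 0],
    [0.3, 0, -0.05, -0.09, 0, 0, 0],
    [0.3, 0, -0.05, -0.09, 0, 0, 0],
  ],
)

```text
time: 6.02
tool_pos: [0.5386, 0.0966, 0.0649]
tool_rot: [3.139, 0.523, 1.692]
contact_force: [-1.5, 4.0, 8.6]
opening: 0.0351
grip_force: 8.0
```

The cap has touched the V. Now I ease off slightly and slide it down-slope to the stop.

step_arm(
  commands=[
    [0.3, 0, 0.05, 0.07, 0, 0, 0],
    [0.3, -0.01, 0.13, 0.02, 0, 0, 0],
    [0.3, -0.02, 0.22, -0.03, 0, 0, 0],
    [0.3, -0.02, 0.22, -0.03, 0, 0, 0],
  ],
)

```text
time: 6.35
tool_pos: [0.5384, 0.0978, 0.0643]
tool_rot: [3.14, 0.525, 1.692]
contact_force: [1.8, 0.2, 7.3]
opening: 0.0352
grip_force: 8.0
```

step_arm(
  commands=[
    [0.3, -0.01, 0.04, -0.025, 0, 0, 0],
    [0.3, -0.01, 0.09, -0.05, 0, 0, 0],
    [0.3, -0.01, 0.09, -0.05, 0, 0, 0],
  ],
)

```text
time: 6.6
tool_pos: [0.5383, 0.0985, 0.0639]
tool_rot: [3.14, 0.525, 1.692]
contact_force: [0.6, -1.1, 8.0]
opening: 0.0349
grip_force: 8.0
```

step_arm(
  commands=[
    [0.3, -0.01, 0.04, -0.025, 0, 0, 0],
    [0.3, -0.01, 0.09, -0.05, 0, 0, 0],
    [0.3, -0.01, 0.09, -0.05, 0, 0, 0],
  ],
)

```text
time: 6.85
tool_pos: [0.5382, 0.0989, 0.0637]
tool_rot: [3.14, 0.526, 1.692]
contact_force: [0.7, -2.4, 9.4]
opening: 0.0349
grip_force: 8.0
```

step_arm(
  commands=[
    [0.3, -0.01, 0.03, 0.05, 0, 0, 0],
    [0.3, -0.01, 0.03, 0.05, 0, 0, 0],
  ],
)

```text
time: 7.02
tool_pos: [0.5382, 0.099, 0.0638]
tool_rot: [3.141, 0.526, 1.692]
contact_force: [3.8, -3.5, 5.9]
opening: 0.0353
grip_force: 8.0
```

step_arm(
  commands=[
    [0.3, -0.01, 0.04, -0.025, 0, 0, 0],
    [0.3, -0.01, 0.09, -0.05, 0, 0, 0],
    [0.3, -0.01, 0.09, -0.05, 0, 0, 0],
  ],
)

```text
time: 7.27
tool_pos: [0.5382, 0.0992, 0.0636]
tool_rot: [3.141, 0.527, 1.692]
contact_force: [3.7, -7.6, 6.5]
opening: 0.0351
grip_force: 7.9
```

step_arm(
  commands=[
    [0.3, -0.01, 0.04, -0.025, 0, 0, 0],
    [0.3, -0.01, 0.09, -0.05, 0, 0, 0],
    [0.3, -0.01, 0.09, -0.05, 0, 0, 0],
  ],
)

```text
time: 7.52
tool_pos: [0.5381, 0.0998, 0.0632]
tool_rot: [3.141, 0.528, 1.692]
contact_force: [3.3, -8.3, 7.7]
opening: 0.0348
grip_force: 7.9
```

The axial force reached about 11 N with little normal force, so the cap is on the stop. I release it and retreat along the normal.

step_arm(
  commands=[
    [0.45, 0, 0, 0, 0, 0, 0],
    [0.65, 0, 0, 0, 0, 0, 0],
    [0.65, 0, 0, 0, 0, 0, 0],
    [0.65, 0, 0, 0, 0, 0, 0],
    [0.65, 0, 0, 0, 0, 0, 0],
  ],
)

```text
time: 7.93
tool_pos: [0.5369, 0.1021, 0.0616]
tool_rot: [-3.141, 0.524, 1.693]
contact_force: [-0.4, 0.1, 0.1]
opening: 0.0589
grip_force: 0.0
```

step_arm(
  commands=[
    [0.65, -0.06, 0.5, 0.87, 0, 0, 0],
    [0.65, -0.15, 1.2, 2.2, 0, 0, 0],
    [0.65, -0.3, 2.5, 4.4, 0, 0, 0],
    [0.65, -0.5, 4, 7, 0, 0, 0],
    [0.65, -0.6, 5, 8.7, 0, 0, 0],
  ],
)

```text
time: 8.35
tool_pos: [0.5315, 0.1537, 0.1516]
tool_rot: [3.139, 0.522, 1.692]
contact_force: [1.1, 0.1, 0.3]
opening: 0.0598
grip_force: 0.0
```

step_arm(
  commands=[
    [0.65, 0, 1.5, 3, 0, 0, 0],
    [0.65, 0, 1.5, 3, 0, 0, 0],
  ],
)

```text
time: 8.52
tool_pos: [0.5333, 0.1705, 0.1849]
tool_rot: [3.13, 0.52, 1.69]
contact_force: [0.2, 0.2, 1.4]
opening: 0.0597
grip_force: 0.0
```

```bash
python3 look.py w3
```

```text
8.5167 [0.5333 0.1705 0.1849] [3.1305 0.5202 1.6899] [ 0.44  0.56  1.41 -0.51  1.37  0.47] 0.05965792650016709
```

View pics/w3.png

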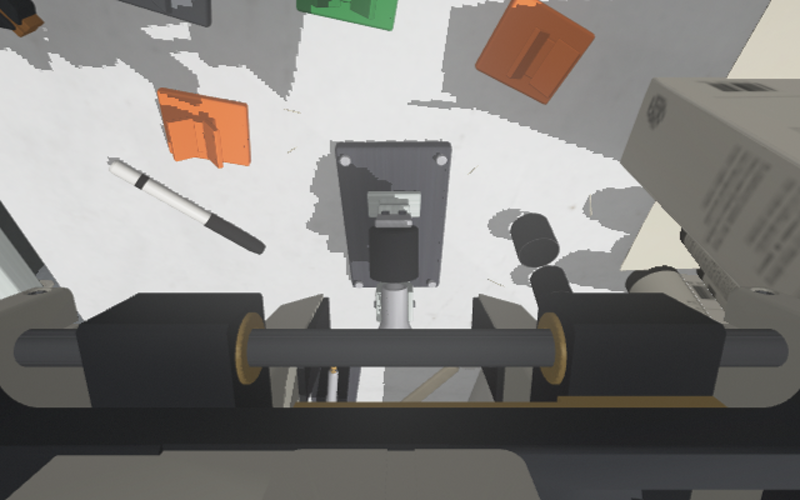

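The cap lies on the rail at columns 370–419, in line with the guide tube at column 395 and against the stop. Next I go to a point above the gauge.

step_arm(
  commands=[
    [0.65, 0, 0, 1, 0.104, 0.0127, 0],
    [0.65, 0, 0, 2, 0.208, 0.0255, 0],
    [0.65, 0, 0, 3, 0.312, 0.0382, 0],
    [0.65, 0, 0, 4, 0.416, 0.051, 0],
    [0.65, 0, 0, 4, 0.5197, 0.0637, 0],
  ],
)

```text
time: 8.98
tool_pos: [0.5321, 0.1674, 0.2214]
tool_rot: [3.137, -0.005, 1.693]
contact_force: [-0.0, -0.2, -0.7]
opening: 0.0594
grip_force: 0.0
```

step_arm(
  commands=[
    [0.65, -0.4, -3.8, 0, 0, 0, -0.03],
    [0.65, -0.8, -7.6, 0, 0, 0, -0.06],
    [0.65, -1.2, -11.4, 0, 0, 0, -0.09],
    [0.65, -1.6, -15.2, 0, 0, 0, -0.12],
    [0.65, -2, -19, 0, 0, 0, -0.142],
  ],
)

```text
time: 9.4
tool_pos: [0.5101, -0.0246, 0.2184]
tool_rot: [-3.14, -0.0, 1.549]
contact_force: [1.0, -0.8, 0.1]
opening: 0.0591
grip_force: 0.0
```

step_arm(
  commands=[
    [0.65, -0.4, -3.8, 0, 0, 0, 0],
    [0.65, -0.8, -7.6, 0, 0, 0, 0],
    [0.65, -1.2, -11.4, -1, 0, 0, 0],
    [0.65, -1.6, -15.2, -2, 0, 0, 0],
    [0.65, -1.9, -18.9, -3, 0, 0, 0],
  ],
)

```text
time: 9.82
tool_pos: [0.4911, -0.2137, 0.1882]
tool_rot: [-3.141, -0.0, 1.55]
contact_force: [-0.1, -0.2, 0.9]
opening: 0.0595
grip_force: 0.0
```

step_arm(
  commands=[
    [0.65, 0, 0, 0, 0, 0, 0],
    [0.65, 0, 0, 0, 0, 0, 0],
    [0.65, 0, 0, 0, 0, 0, 0],
  ],
)

```text
time: 10.07
tool_pos: [0.4918, -0.2115, 0.1885]
tool_rot: [-3.141, -0.001, 1.55]
contact_force: [0.4, -0.1, -0.2]
opening: 0.0599
grip_force: 0.0
```

```bash
python3 look.py w4
```

```text
10.0667 [ 0.4918 -0.2115  0.1885] [-3.1406e+00 -1.2000e-03  1.5500e+00] [-0.55  0.4   1.55  0.    1.19 -0.53] 0.0599306030088014
```

View pics/w4.png

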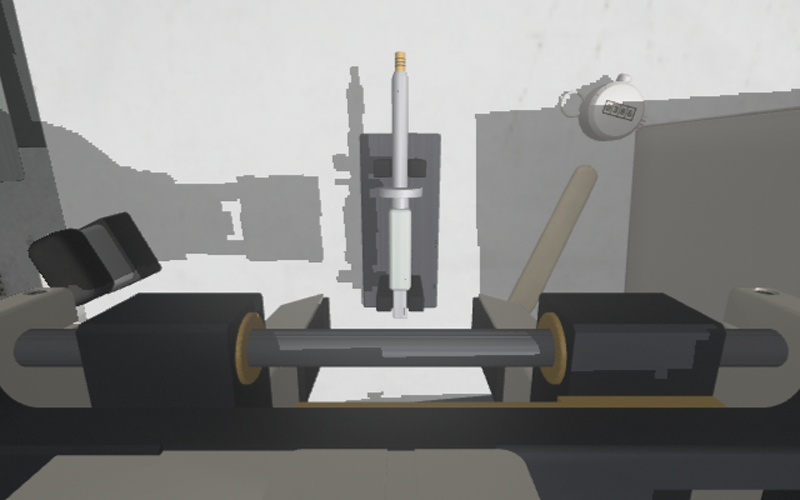

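The gauge runs straight up the image, tip at (401,52), collar at row 190, handle at rows 209–290 and columns 389–411, and tail end at (400,318).

Run:
```python
from h import *
m=np.load("w4.npy",allow_pickle=True).item()
P=lambda u,v,z:ray(m,u/1.25,v/1.25,z).round(4)
print("tip",P(401,52,.061),"tail",P(400,318,.066),"handle front/rear",P(400,209,.069),P(400,291,.069),"collar top",P(400,190,.076),"sides",P(389,250,.069),P(411,250,.069))
```

```text
tip [ 0.4941 -0.0809  0.061 ] tail [ 0.4898 -0.2631  0.066 ] handle front/rear [ 0.4915 -0.1813  0.069 ] [ 0.4902 -0.2408  0.069 ] collar top [ 0.4917 -0.1678  0.076 ] sides [ 0.4831 -0.2101  0.069 ] [ 0.4986 -0.2104  0.069 ]
```

step_arm(
  commands=[
    [0.65, -0.1, 0, -3.5, 0, 0, 0],
    [0.65, -0.1, 0, -7, 0, 0, 0],
    [0.65, -0.1, 0, -10.5, 0, 0, 0],
    [0.65, -0.1, 0, -13, 0, 0, 0],
    [0.65, -0.1, 0, -14.6, 0, 0, 0],
  ],
  grip_force=35,
)

```text
time: 10.53
tool_pos: [0.4904, -0.2095, 0.0407]
tool_rot: [-3.139, -0.002, 1.553]
contact_force: [-0.4, -0.8, 0.6]
opening: 0.0597
grip_force: 0.0
```

step_arm(
  commands=[
    [0.65, 0, 0, 0, 0, 0, 0],
    [0.1, 0, 0, 0, 0, 0, 0],
    [0.1, 0, 0, 0, 0, 0, 0],
    [0.1, 0, 0, 0, 0, 0, 0],
    [0.1, 0, 0, 0, 0, 0, 0],
  ],
)

```text
time: 10.95
tool_pos: [0.4921, -0.2122, 0.0445]
tool_rot: [3.139, 0.001, 1.551]
contact_force: [0.1, 0.2, 0.1]
opening: 0.0376
grip_force: 0.0
```

step_arm(
  commands=[
    [0.1, 0, 0, 0, 0, 0, 0],
    [0.1, 0, 0, 0, 0, 0, 0],
    [0.1, 0, 0, 0, 0, 0, 0],
    [0.1, 0, 0, 0, 0, 0, 0],
    [0.1, 0, 0, 0, 0, 0, 0],
  ],
)

```text
time: 11.37
tool_pos: [0.4913, -0.2121, 0.0432]
tool_rot: [3.141, 0.0, 1.551]
contact_force: [0.2, 0.6, 2.5]
opening: 0.0156
grip_force: 35.0
```

```bash
python3 -c "
from h import *
o=observe();print(o['tool_pos'],o['tool_rot'],o['opening'],o['grip_force'],o['contact_force'])"
```

```text
[ 0.49132645 -0.21211124  0.04322457] [3.14123430e+00 1.94053153e-04 1.55073804e+00] 0.015559215394750994 34.99956965446472 [0.23166886 0.56422704 2.54020246]
```

The gauge is gripped: opening 15.6 mm at 35 N. Next I lift it straight up, move over, yaw and tilt.

step_arm(
  commands=[
    [0.1, 0, 0, 1, 0, 0, 0],
    [0.1, 0, 0, 4, 0, 0, 0],
    [0.1, 0, 0, 8, 0, 0, 0],
    [0.1, 0, 0, 12, 0, 0, 0],
    [0.1, 0, 0, 16, 0, 0, 0],
  ],
)

```text
time: 11.78
tool_pos: [0.4906, -0.2117, 0.205]
tool_rot: [-3.141, -0.0, 1.551]
contact_force: [1.6, -1.1, -2.5]
opening: 0.0157
grip_force: 35.0
```

step_arm(
  commands=[
    [0.1, 1.4, 1.6, 0.4, 0, 0, 0.03],
    [0.1, 2.8, 3.2, 0.8, 0, 0, 0.06],
    [0.1, 4.2, 4.8, 1.2, 0, 0, 0.09],
    [0.1, 5.6, 6.4, 1.6, 0, 0, 0.12],
    [0.1, 7, 8, 2, 0, 0, 0.142],
  ],
)

```text
time: 12.2
tool_pos: [0.5615, -0.1311, 0.2236]
tool_rot: [-3.141, -0.0, 1.694]
contact_force: [0.3, 0.1, -2.0]
opening: 0.0159
grip_force: 35.0
```

step_arm(
  commands=[
    [0.1, 0, 0, 0, -0.104, -0.0127, 0],
    [0.1, 0, 0, 0, -0.208, -0.0255, 0],
    [0.1, 0, 0, 0, -0.312, -0.0382, 0],
    [0.1, 0, 0, 0, -0.416, -0.051, 0],
    [0.1, 0, 0, 0, -0.5197, -0.0637, 0],
  ],
)

```text
time: 12.62
tool_pos: [0.5614, -0.1317, 0.2242]
tool_rot: [3.139, 0.529, 1.692]
contact_force: [-0.1, -0.1, -2.1]
opening: 0.0157
grip_force: 35.0
```

step_arm(
  commands=[
    [0.1, 0, 0, 0, 0, 0, 0],
    [0.1, 0, 0, 0, 0, 0, 0],
    [0.1, 0, 0, 0, 0, 0, 0],
    [0.1, 0, 0, 0, 0, 0, 0],
  ],
)

```text
time: 12.95
tool_pos: [0.5615, -0.1329, 0.2235]
tool_rot: [3.14, 0.522, 1.69]
contact_force: [-0.4, -0.1, -2.2]
opening: 0.0158
grip_force: 35.0
```

```bash
python3 look.py w5
```

```text
12.95 [ 0.5615 -0.1329  0.2235] [3.1403 0.5222 1.6905] [-0.1   0.41  1.55 -0.57  1.13  0.02] 0.015841985946045394
```

View pics/w5.png

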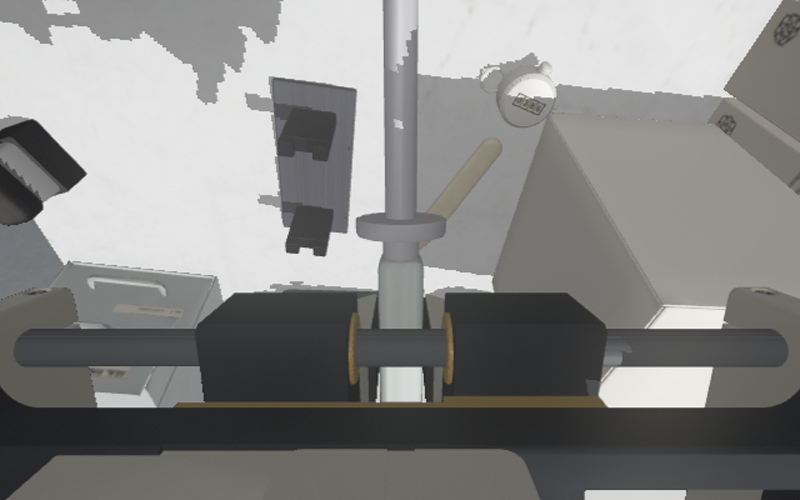

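The rod runs straight up the image at column 401, so it is parallel to the tool's x axis. I line it up 3 cm outside the tube's mouth.

step_arm(
  commands=[
    [0.1, 0, 1, -1.2, 0, 0, 0],
    [0.1, 0.1, 2, -2.4, 0, 0, 0],
    [0.1, 0.1, 3, -3.6, 0, 0, 0],
    [0.1, 0.1, 3.6, -4.6, 0, 0, 0],
    [0.1, 0.1, 3.6, -4.6, 0, 0, 0],
  ],
)

```text
time: 13.42
tool_pos: [0.5614, -0.0957, 0.1749]
tool_rot: [-3.138, 0.522, 1.694]
contact_force: [-1.2, 1.1, -1.2]
opening: 0.0158
grip_force: 35.0
```

step_arm(
  commands=[
    [0.1, 0, 0, 0, 0, 0, 0],
    [0.1, 0, 0, 0, 0, 0, 0],
    [0.1, 0, 0, 0, 0, 0, 0],
  ],
)

```text
time: 13.67
tool_pos: [0.5627, -0.0967, 0.1779]
tool_rot: [3.14, 0.524, 1.691]
contact_force: [-0.8, 0.2, -1.8]
opening: 0.0156
grip_force: 35.0
```

Run:
```python
from h import *
ms=camera_model("scene"); s=read_camera("scene")[:,:,::-1]; mt=camera_model("top");t=read_camera("top")[:,:,::-1]
o=observe();print(o["tool_pos"],o["tool_rot"],o["contact_force"])
u,v=map(int,proj(ms,(.545,.05,.11)));a,b=map(int,proj(mt,(.545,.05,.11)));print(u,v,a,b)
T=rpy(o).as_matrix(); g=o["tool_pos"]-.0168*T[:,2]+.001*T[:,0]
for nm,p in [("tip",g+.131*T[:,0]),("M",np.array([.544,.0505,.111])),("collar",g+.044*T[:,0])]:
  x,y=proj(ms,p);x2,y2=proj(mt,p);print(nm,p.round(4),((x-u+40)*5,(y-v+50)*5),((x2-a+40)*5+400,(y2-b+50)*5))
M=np.zeros((500,800,3),np.uint8);M[:,:400]=crop(s,u-40,v-50,80,100,5);M[:,400:]=crop(t,a-40,b-50,80,100,5)
cv2.imwrite("pics/ins.png",M)
```

```text
[ 0.56254365 -0.09648745  0.17772473] [3.13998744 0.52387452 1.69144098] [ 0.66754833  0.24408547 -1.9412567 ]
343 185 311 180
tip [0.5477 0.0253 0.1262] (np.float64(230.99967949974086), np.float64(260.8370033675682)) (np.float64(653.1194563039838), np.float64(231.75493396315403))
M [0.544  0.0505 0.111 ] (np.float64(199.22985462829047), np.float64(252.5139316011368)) (np.float64(601.0993540539127), np.float64(253.85076878338637))
collar [ 0.5568 -0.0495  0.1698] (np.float64(331.81452921736934), np.float64(292.06403046382263)) (np.float64(816.6002694035876), np.float64(168.022977354361))
```

View pics/ins.png

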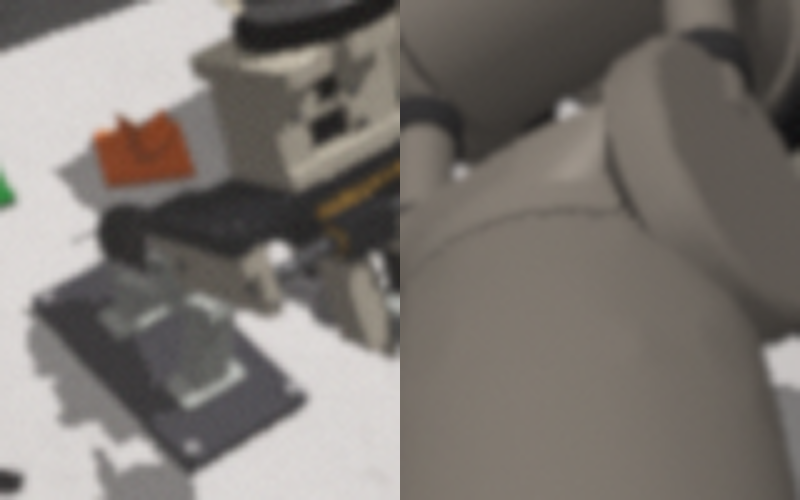

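This view is blocked by the arm, but the computed tip line passes within 1 mm of the mouth. I advance along the axis while watching the forces.

step_arm(
  commands=[
    [0.1, -0.06, 0.52, -0.3, 0, 0, 0],
    [0.1, -0.13, 1.03, -0.6, 0, 0, 0],
    [0.1, -0.19, 1.55, -0.9, 0, 0, 0],
    [0.1, -0.24, 2, -1.15, 0, 0, 0],
    [0.1, -0.26, 2.15, -1.25, 0, 0, 0],
  ],
)

```text
time: 14.18
tool_pos: [0.5594, -0.0735, 0.1637]
tool_rot: [-3.141, 0.523, 1.694]
contact_force: [-0.4, -0.0, -0.2]
opening: 0.0159
grip_force: 35.0
```

step_arm(
  commands=[
    [0.1, -0.02, 0.17, -0.1, 0, 0, 0],
    [0.1, -0.04, 0.34, -0.2, 0, 0, 0],
    [0.1, -0.06, 0.52, -0.3, 0, 0, 0],
    [0.1, -0.08, 0.69, -0.4, 0, 0, 0],
    [0.1, -0.1, 0.86, -0.5, 0, 0, 0],
  ],
)

```text
time: 14.6
tool_pos: [0.5587, -0.0658, 0.1594]
tool_rot: [3.141, 0.524, 1.693]
contact_force: [-0.9, -0.6, -1.3]
opening: 0.0158
grip_force: 35.0
```

step_arm(
  commands=[
    [0.1, -0.02, 0.17, -0.1, 0, 0, 0],
    [0.1, -0.04, 0.34, -0.2, 0, 0, 0],
    [0.1, -0.06, 0.52, -0.3, 0, 0, 0],
    [0.1, -0.08, 0.69, -0.4, 0, 0, 0],
    [0.1, -0.1, 0.86, -0.5, 0, 0, 0],
  ],
)

```text
time: 15.02
tool_pos: [0.5577, -0.0572, 0.1544]
tool_rot: [3.141, 0.524, 1.693]
contact_force: [0.7, 0.3, -1.4]
opening: 0.0155
grip_force: 35.0
```

step_arm(
  commands=[
    [0.1, -0.02, 0.17, -0.1, 0, 0, 0],
    [0.1, -0.04, 0.34, -0.2, 0, 0, 0],
    [0.1, -0.06, 0.52, -0.3, 0, 0, 0],
    [0.1, -0.08, 0.69, -0.4, 0, 0, 0],
    [0.1, -0.1, 0.86, -0.5, 0, 0, 0],
  ],
)

```text
time: 15.43
tool_pos: [0.5566, -0.0485, 0.1493]
tool_rot: [3.142, 0.524, 1.693]
contact_force: [0.6, 0.1, -3.0]
opening: 0.0159
grip_force: 35.0
```

step_arm(
  commands=[
    [0.1, -0.01, 0.09, -0.05, 0, 0, 0],
    [0.1, -0.02, 0.17, -0.1, 0, 0, 0],
    [0.1, -0.03, 0.26, -0.15, 0, 0, 0],
    [0.1, -0.05, 0.43, -0.25, 0, 0, 0],
    [0.1, -0.05, 0.43, -0.25, 0, 0, 0],
  ],
)

```text
time: 15.85
tool_pos: [0.5561, -0.0442, 0.1467]
tool_rot: [-3.141, 0.523, 1.693]
contact_force: [-0.2, 0.7, -1.5]
opening: 0.0161
grip_force: 35.0
```

step_arm(
  commands=[
    [0.1, -0.01, 0.09, -0.05, 0, 0, 0],
    [0.1, -0.02, 0.17, -0.1, 0, 0, 0],
    [0.1, -0.03, 0.26, -0.15, 0, 0, 0],
    [0.1, -0.05, 0.43, -0.25, 0, 0, 0],
    [0.1, -0.05, 0.43, -0.25, 0, 0, 0],
  ],
)

```text
time: 16.27
tool_pos: [0.5555, -0.0398, 0.1442]
tool_rot: [-3.141, 0.523, 1.693]
contact_force: [-0.2, -0.6, -1.8]
opening: 0.0158
grip_force: 35.0
```

The rod nose is in the bore with no side force.

step_arm(
  commands=[
    [0.1, -0.03, 0.26, -0.15, 0, 0, 0],
    [0.1, -0.06, 0.52, -0.3, 0, 0, 0],
    [0.1, -0.09, 0.77, -0.45, 0, 0, 0],
    [0.1, -0.13, 1.03, -0.6, 0, 0, 0],
    [0.1, -0.16, 1.29, -0.75, 0, 0, 0],
  ],
)

```text
time: 16.68
tool_pos: [0.554, -0.0269, 0.1367]
tool_rot: [-3.142, 0.524, 1.693]
contact_force: [-0.4, 0.4, -1.9]
opening: 0.0158
grip_force: 35.0
```

step_arm(
  commands=[
    [0.1, -0.03, 0.26, -0.15, 0, 0, 0],
    [0.1, -0.06, 0.52, -0.3, 0, 0, 0],
    [0.1, -0.09, 0.77, -0.45, 0, 0, 0],
    [0.1, -0.13, 1.03, -0.6, 0, 0, 0],
    [0.1, -0.16, 1.29, -0.75, 0, 0, 0],
  ],
)

```text
time: 17.1
tool_pos: [0.5524, -0.014, 0.1293]
tool_rot: [3.142, 0.524, 1.693]
contact_force: [0.4, 0.0, -2.9]
opening: 0.0157
grip_force: 35.0
```

step_arm(
  commands=[
    [0.1, -0.02, 0.17, -0.1, 0, 0, 0],
    [0.1, -0.04, 0.34, -0.2, 0, 0, 0],
    [0.1, -0.06, 0.52, -0.3, 0, 0, 0],
    [0.1, -0.08, 0.69, -0.4, 0, 0, 0],
    [0.1, -0.1, 0.86, -0.5, 0, 0, 0],
  ],
)

```text
time: 17.52
tool_pos: [0.5515, -0.0056, 0.1244]
tool_rot: [3.141, 0.524, 1.693]
contact_force: [0.2, 0.4, -2.0]
opening: 0.0155
grip_force: 35.0
```

step_arm(
  commands=[
    [0.1, -0.01, 0.1, -0.06, 0, 0, 0],
    [0.1, -0.02, 0.21, -0.12, 0, 0, 0],
    [0.1, -0.04, 0.31, -0.18, 0, 0, 0],
    [0.1, -0.05, 0.41, -0.24, 0, 0, 0],
    [0.1, -0.06, 0.52, -0.3, 0, 0, 0],
  ],
)

```text
time: 17.93
tool_pos: [0.5509, -0.0006, 0.1215]
tool_rot: [3.142, 0.524, 1.693]
contact_force: [0.5, -1.2, 0.2]
opening: 0.0159
grip_force: 35.0
```

step_arm(
  commands=[
    [0.1, -0.01, 0.06, -0.03, 0, 0, 0],
    [0.1, -0.02, 0.12, -0.07, 0, 0, 0],
    [0.1, -0.02, 0.17, -0.1, 0, 0, 0],
    [0.1, -0.02, 0.17, -0.1, 0, 0, 0],
  ],
)

```text
time: 18.27
tool_pos: [0.5507, 0.0011, 0.1205]
tool_rot: [3.142, 0.524, 1.693]
contact_force: [0.4, -1.5, -0.7]
opening: 0.0157
grip_force: 35.0
```

step_arm(
  commands=[
    [0.1, -0.01, 0.04, -0.025, 0, 0, 0],
    [0.1, -0.01, 0.09, -0.05, 0, 0, 0],
    [0.1, -0.01, 0.09, -0.05, 0, 0, 0],
  ],
)

```text
time: 18.52
tool_pos: [0.5506, 0.0021, 0.1199]
tool_rot: [3.142, 0.524, 1.693]
contact_force: [-0.1, -1.9, -0.6]
opening: 0.0157
grip_force: 35.0
```

An axial force of about 2 N has appeared, which is the pin being pushed. I continue in small steps to the collar stop.

step_arm(
  commands=[
    [0.1, -0.01, 0.04, -0.025, 0, 0, 0],
    [0.1, -0.01, 0.09, -0.05, 0, 0, 0],
    [0.1, -0.01, 0.09, -0.05, 0, 0, 0],
  ],
)

```text
time: 18.77
tool_pos: [0.5504, 0.0031, 0.1194]
tool_rot: [3.142, 0.524, 1.693]
contact_force: [-0.0, -2.8, -0.8]
opening: 0.0161
grip_force: 35.0
```

step_arm(
  commands=[
    [0.1, -0.01, 0.04, -0.025, 0, 0, 0],
    [0.1, -0.01, 0.09, -0.05, 0, 0, 0],
    [0.1, -0.01, 0.09, -0.05, 0, 0, 0],
  ],
)

```text
time: 19.02
tool_pos: [0.5503, 0.004, 0.1189]
tool_rot: [3.142, 0.524, 1.693]
contact_force: [0.4, -2.1, -0.0]
opening: 0.0156
grip_force: 35.0
```

step_arm(
  commands=[
    [0.1, -0.01, 0.04, -0.025, 0, 0, 0],
    [0.1, -0.01, 0.09, -0.05, 0, 0, 0],
    [0.1, -0.01, 0.09, -0.05, 0, 0, 0],
  ],
)

```text
time: 19.27
tool_pos: [0.5503, 0.0041, 0.1188]
tool_rot: [-3.142, 0.525, 1.693]
contact_force: [0.9, -5.7, 1.0]
opening: 0.016
grip_force: 35.0
```

The collar has stopped at the predicted place. I give it one more light push and hold.

step_arm(
  commands=[
    [0.1, -0.01, 0.07, -0.04, 0, 0, 0],
    [0.1, -0.01, 0.09, -0.05, 0, 0, 0],
    [0.1, -0.01, 0.09, -0.05, 0, 0, 0],
    [0.1, -0.01, 0.09, -0.05, 0, 0, 0],
    [0.1, -0.01, 0.09, -0.05, 0, 0, 0],
  ],
)

```text
time: 19.68
tool_pos: [0.5503, 0.0041, 0.1189]
tool_rot: [-3.142, 0.526, 1.692]
contact_force: [-0.2, -8.5, 2.9]
opening: 0.0159
grip_force: 35.0
```

Run:
```python
from h import *
o=observe();print(o["tool_pos"],o["tool_rot"],o["contact_force"])
T=rpy(o).as_matrix(); print("collar est",o["tool_pos"]-.0168*T[:,2]+.045*T[:,0], T[:,0])
```

```text
[0.55034854 0.00410669 0.11885765] [-3.14152416  0.52644347  1.69228083] [-0.19454341 -8.46251084  2.94187557]
collar est [0.54461173 0.0511062  0.11077215] [-0.10477728  0.85822731 -0.50246155]
```

The collar sits at z=0.1108, against 0.111 for the mouth. Now I draw the gauge straight out.

step_arm(
  commands=[
    [0.1, 0.05, -0.43, 0.25, 0, 0, 0],
    [0.1, 0.16, -1.29, 0.75, 0, 0, 0],
    [0.1, 0.32, -2.58, 1.5, 0, 0, 0],
    [0.1, 0.47, -3.87, 2.25, 0, 0, 0],
    [0.1, 0.63, -5.16, 3, 0, 0, 0],
  ],
)

```text
time: 20.1
tool_pos: [0.5565, -0.0464, 0.1483]
tool_rot: [3.141, 0.523, 1.693]
contact_force: [-0.1, -0.4, -1.7]
opening: 0.0163
grip_force: 35.0
```

step_arm(
  commands=[
    [0.1, 0.16, -1.29, 0.75, 0, 0, 0],
    [0.1, 0.32, -2.58, 1.5, 0, 0, 0],
    [0.1, 0.47, -3.87, 2.25, 0, 0, 0],
    [0.1, 0.63, -5.16, 3, 0, 0, 0],
    [0.1, 0.63, -5.16, 3, 0, 0, 0],
  ],
)

```text
time: 20.52
tool_pos: [0.5635, -0.0996, 0.1798]
tool_rot: [3.138, 0.524, 1.689]
contact_force: [0.6, -0.2, -1.6]
opening: 0.016
grip_force: 35.0
```

step_arm(
  commands=[
    [0.1, 0.1, -0.86, 0.5, 0, 0, 0],
    [0.1, 0.1, -0.86, 0.5, 0, 0, 0],
    [0.1, 0.1, -0.86, 0.5, 0, 0, 0],
    [0.1, 0.1, -0.86, 0.5, 0, 0, 0],
  ],
)

```text
time: 20.85
tool_pos: [0.5636, -0.1056, 0.1825]
tool_rot: [-3.141, 0.523, 1.693]
contact_force: [-0.2, 0.1, -1.5]
opening: 0.0158
grip_force: 35.0
```

Next I raise the gauge, level it and turn it straight left.

step_arm(
  commands=[
    [0.1, 0, 0, 2.5, 0, 0, 0],
    [0.1, -0.5, -0.5, 5, 0, 0, 0],
    [0.1, -1, -1, 7.5, 0, 0, 0],
    [0.1, -1.5, -1.5, 10, 0, 0, 0],
    [0.1, -2, -2, 12, 0, 0, 0],
  ],
)

```text
time: 21.27
tool_pos: [0.5437, -0.1256, 0.3045]
tool_rot: [3.141, 0.524, 1.693]
contact_force: [0.1, 0.5, -1.5]
opening: 0.0155
grip_force: 35.0
```

step_arm(
  commands=[
    [0.1, 0, 0, 0, 0.104, 0.0127, 0],
    [0.1, 0, 0, 0, 0.208, 0.0255, 0],
    [0.1, 0, 0, 0, 0.312, 0.0382, 0],
    [0.1, 0, 0, 0, 0.416, 0.051, 0],
    [0.1, 0, 0, 0, 0.5197, 0.0637, 0],
  ],
)

```text
time: 21.68
tool_pos: [0.544, -0.1253, 0.3036]
tool_rot: [3.14, -0.005, 1.695]
contact_force: [0.1, 0.0, -2.2]
opening: 0.016
grip_force: 35.0
```

step_arm(
  commands=[
    [0.1, 0, 0, 0, 0, 0, -0.06],
    [0.1, 0, 0, 0, 0, 0, -0.12],
    [0.1, 0, 0, 0, 0, 0, -0.12],
    [0.1, 0, 0, 0, 0, 0, -0.12],
    [0.1, 0, 0, 0, 0, 0, -0.12],
  ],
)

```text
time: 22.1
tool_pos: [0.5437, -0.1255, 0.3027]
tool_rot: [-3.141, -0.0, 1.575]
contact_force: [0.8, 0.1, -2.0]
opening: 0.0159
grip_force: 35.0
```

step_arm(
  commands=[
    [0.1, 0, 0, 0, 0, 0, 0],
    [0.1, 0, 0, 0, 0, 0, 0],
    [0.1, 0, 0, 0, 0, 0, 0],
    [0.1, 0, 0, 0, 0, 0, 0],
    [0.1, 0, 0, 0, 0, 0, 0],
  ],
)

```text
time: 22.52
tool_pos: [0.5438, -0.126, 0.303]
tool_rot: [3.141, 0.0, 1.573]
contact_force: [0.3, 0.1, -1.4]
opening: 0.0155
grip_force: 35.0
```

Run:
```python
from h import *
o=observe();print(o["tool_pos"],o["tool_rot"],o["qvel"].round(3),o["opening"],o["grip_force"])
m=camera_model("top");t=read_camera("top")
# cap check: dark blob near its seat, against the empty rail at start
u,v=proj(m,(.537,.107,.078));u,v=int(u),int(v);print(u,v)
g=cv2.cvtColor(t,cv2.COLOR_RGB2GRAY);print(g[v-12:v+13:2,u-14:u+15:2])
```

```text
[ 0.54376587 -0.12598246  0.302992  ] [3.14142054e+00 2.61893684e-05 1.57318226e+00] [-0.001  0.    -0.     0.    -0.003  0.002] 0.015462816116023724 34.99862730503082
288 189
[[205 195 197 202 203 202 202 202 202 203 203 203 202 200 194]
 [205 204 203 203 203 202 202 203 199 197 186 178 162 142 144]
 [205 204 205 203 201 194 181 172 139 118  98  93 129 152 155]
 [199 189 179 162 132 109  85  62  48  30  61 119 149 154 152]
 [142 101  91  79  69  53  40  36  31  27  85 151 152 145 136]
 [140  83  78  52  37  36  34  36  33  24  67 132 131 119 106]
 [ 84  82  72  38  33  35  35  33  31  29  39  87  99  97 112]
 [ 81  81  68  33  33  34  32  32  30  27  34  43  78 122 124]
 [ 81  81  72  36  31  31  29  29  26  29  33  30  79 110  96]
 [ 81  81  78  48  29  28  26  23  23  27  41  56  87  88  83]
 [ 81  81  81  72  40  23  23  29  51  68  83  84  83  83  83]
 [ 81  80  80  78  68  49  53  72  83  83  85  93  82  81  82]
 [ 85  80  80  80  80  72  55  82  93  95  98 101  66  55  62]]
```

The dark cap is still on its seat and the gauge is level, still and pointing left at z=0.32. I hand in.

```bash
python3 -c "
from cell import *
print(hand_in())"
```

```text
the job is handed in; nothing more can be done
None
```

I handed the job in at about 22.5 s: the cap was on the rail against its stop, the collar was felt to stop on the tube's mouth, and the gauge is held level and still about 0.32 m up, pointing left; the final pin depth was not checked by camera and the hand-in returned no verdict.

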